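Inch the pipe threader from its push-button stations

TASK

Four loose push-button stations for the pipe threader stand on the bench; work them with the closed fingers. Press down the raised end of the rocker to switch on, then press the square key fully in so that it stays down, then press the low round button fully down and keep it down: the program finishes while still holding it pressed. Do not press the mushroom stop, do not lift, tip or push the stations about, and leave the loose parts around them where they are.

Things in the scene. Friction and masses are not known exactly. Their poses are not given: they have to be found in the camera images.
- rocker_station: Grey painted box 84 x 84 mm, 50 mm high to its cover, loose on four rubber feet, about 0.85 kg; origin at the centre of its underside, z up. It carries the rocker: a black paddle 66 x 34 mm, long along station x, of two flat halves meeting in a shallow valley; pivot along station y, 66 mm above the underside. At the start the +x end is raised (tip about 81 mm up), with a thin rib across it, and the -x end is low.
- rocker_raised_end (a point): Point on top of the rocker's raised (+x) half, 24 mm out from the pivot; the place to press. It moves with the rocker and drops about 12 mm over the full swing.
- rocker (a joint): Rocker angle: about 0 = off (+x end raised), 0.5 rad = on (+x end fully down). It turns stiffly (about 3 N at the pressing point) and stays where it is left.
- key_station: Grey painted box 84 x 84 mm, 50 mm high to its cover, loose on four rubber feet, about 0.85 kg; origin at the centre of its underside, z up. It carries the square key.
- key_top (a point): Centre of the top of the square key: flat, black, 34 x 34 mm, in a square steel frame; 70 mm above the station's underside when up.
- square_key (a joint): Slide, 0 = fully up, 0.008 m = fully pressed down. Needs about 4 N, and stays in where it is left.
- round_station: Grey painted box 84 x 84 mm, 50 mm high to its cover, loose on four rubber feet, about 0.85 kg; origin at the centre of its underside, z up. It carries the low round button.
- round_top (a point): Centre of the slightly domed top of the round button: black, 38 mm across, in a flat round steel collar; 70 mm above the station's underside when up.
- round_button (a joint): Slide, 0 = fully up, 0.008 m = fully pressed down. Sprung: 2 N to start, 6 N when fully down; it comes back up when let go.
- stop_station: Grey painted box 84 x 84 mm, 50 mm high to its cover, loose on four rubber feet, about 0.85 kg; origin at the centre of its underside, z up. It carries the mushroom stop, which is not to be pressed.
- mushroom_top (a point): Centre of the top of the mushroom stop: a black head 58 mm across on a thinner stem, much taller than the other controls, 89 mm above the station's underside.
- mushroom_stop (a joint): Slide, 0 = fully up, 0.008 m = fully pressed down. Sprung, 3.5 to 9 N. Must stay up.
- bearing: Loose steel ball bearing lying flat, 62 mm across, 19 mm high; origin at the centre of its underside. Leave alone.
- large_nut: Loose rusty hexagon nut lying flat, 41 mm across, 19 mm high; origin at the centre of its underside. Leave alone.
- tape_measure: Loose yellow tape measure, 62 x 78 x 34 mm; origin at the middle of its underside. Leave alone.
- standing_bolt: Loose rusty bolt standing on its head, 34 mm across, 62 mm high; origin at the centre of its underside. Leave alone.
Not all that is in view belongs to the job. Leave any orange look-alike of the key_station alone. Leave any blue look-alike of the round_station alone.

How it is judged (in metres and radians):
On the way, in this order (a step that is already met when the one before it is completed fails the run):
1. the rocker is switched on (value of joint rocker above 0.42 rad), for 0.1 s.
2. the square key is pressed in (value of joint rocker above 0.42 rad and value of joint square_key above 0.006 m), for 0.1 s.
3. the round button is pressed down (value of joint each of square_key, round_button above 0.006 m), for 0.2 s.
At the end, for the whole second after the job is handed in: The rocker is on (over 0.42 of 0.5 rad), the square key is in and the round button is held down by the fingers (each over 6 of 8 mm, the fingers bearing on it with more than 1 N), and the mushroom stop is up (under 2 mm) (all of step 3 and value of joint rocker above 0.42 rad and value of joint mushroom_stop below 0.002 m and contact force between the fingers and round_station above 1 N); the arm keeps its last pose, push and grip.
It fails at once if the square key is pressed before the rocker is on (value of joint square_key above 0.004 m and value of joint rocker below 0.35 rad).
It fails at once if the round button is pressed before the square key is in (value of joint round_button above 0.004 m and value of joint square_key below 0.005 m).
It fails at once if the mushroom stop is pressed (value of joint mushroom_stop above 0.003 m).
It fails at once if a station is lifted, tipped or pushed more than 25 mm (distance of any of rocker_station, key_station, round_station, stop_station from where it was at the start of the episode above 0.025 m or height (world z) of any of rocker_station, key_station, round_station, stop_station above 0.012 m or angle between any of rocker_station, key_station, round_station, stop_station's own z axis and vertical above 0.2 rad).
It fails at once if a loose part is moved more than 20 mm or tipped over (distance of any of bearing, large_nut, tape_measure, standing_bolt from where it was at the start of the episode above 0.02 m or angle between standing_bolt's own z axis and vertical above 0.5 rad).
It also fails if it takes over 48 s, if anything falls off the work surface, if the arm or the gripper's body presses on something with over 40 N, if the wrist force passes 120 N, or if a joint passes its speed limit or range.

ROBOT

A 6-joint arm with a two-finger parallel gripper is mounted at the origin on a cart in front of the work surface, level with it; the furniture and walls round the work are solid. World frame = base frame: x ahead of the robot, y to its left, z up, the work surface at z = 0. Lengths are in mm, angles in rad, forces in N, time in s.
With the tool pointing down it reaches from about 300 to 775 mm from the base axis. Payload 14.6 kg.
Tool frame: the origin (TCP) lies at the very end of the fingers, on their centre line; the grasp point (between the pads) lies 19 mm behind it; z points along the fingers, y is the line along which they close (so a half turn about z gives the same grasp; the last joint's range is limited). The gripper opens to 94 mm and grips with 3 to 60 N. Pads are 16 mm wide; open, the fingers measure 119 mm over their backs; the gripper's body (75 mm by 177 mm) begins 78 mm behind the grasp point.
Start: joints at [1.242, 0.3, 1.521, -0, 1.321, -0.067], TCP at [142.349, 531.25, 205.446] pointing down, gripper open.
Joint ranges: [-3.03, 3.03], [-0.79, 2.21], [0.23, 2.52], [-1.04, 4.18], [0, 3.07], [-2.55, 2.55]. Speed limits (rad/s): [2.22, 2.22, 2.57, 3.14, 3.14, 3.14].

INTERFACE

Orientations are given as [roll, pitch, yaw] about the fixed x, y, z axes, in that order (R = Rz(yaw) Ry(pitch) Rx(roll)).
In Python, from cell import manip, optics gives the robot as it stands.
- The arm moves only by the shell command python3 -m crank 'ROWS' [FORCE]. ROWS is JSON, a list of rows, each a list of 7 numbers: the opening in per cent of the stroke, from 0 (shut) to 100 (fully open), then the shift along the tool's x, y, z in mm, then the turn, a rotation vector about the tool's x, y, z in rad. A call has 1 to 10 rows; each row is the pose to reach, as a shift and turn from the pose commanded when the call began, along the tool's axes at that moment; what a row does not reach only later rows make up. A row lasts 1/10 s, in which the tool goes at most 50 mm and 8.59 degrees, less where a joint would pass 70% of its speed; a pose out of reach is approached as far as the arm can. A call with a gripper value outside its range is refused whole. The fingers move at their own pace and stop on an object; FORCE is the grip in N (left out, the last holds). Time passes only in rows, so rows that repeat a pose let the fingers close. It gives the time, the measured TCP pose, the force, the opening and the grip force at its end, in the units of the state.
- manip.read_state(): the state, without advancing time (a new reading comes with each control period).
- optics.camera(name): name is "side" or "top"; returns (picture, depth): 420x560x3 uint8, red, green, blue; 420x560 float32, mm along the optical axis (not along the pixel's ray), 0 where there is no reading.
- optics.calibration(name): a dict with "camera_matrix" (3x3 intrinsics, pixels), "R" (3x3) and "t" (3): a world point X has camera coordinates R X + t. Camera axes: x right, y down, z forward; pixel columns grow to the right and rows downward; lengths in mm; the calibration is good to about 2 mm. A picture is of the moment at which its call begins. calibration takes no time and is no camera call.
- manip.sign_off(): hands the job in; it is judged then, once.
The state is a dict: "clock": time; "joints": joint angles; "qd": joint speeds; "effort": joint torques, N m; "eef_pos": TCP position; "eef_rot": TCP orientation; "wrist_force": force on the tool from outside, world axes, zero at the start; "moment": the same for the moment, N m; "finger_gap": finger opening in mm; "finger_force": force on a finger pad.
Only numpy, scipy, OpenCV 4.12 (cv2) and the standard library are available. Lean on these libraries where they do the work, as an engineer would, in place of code of your own. Each camera call takes 0.05 s, during which the arm holds its last target. There are 200 camera calls.

## Working session

There is one attempt and no reset: what is moved stays moved. The work goes in short steps, Python scripts to look and compute and a shell command to move; the robot and the scene stay as the last step left them, time stands still between calls to the robot, and variables do not carry over. Pictures are saved under pics/ and viewed, at most 10 in all, crops included, and the job is handed in when it is done.

```bash
mkdir -p pics; python3 - <<'E'
from cell import manip, optics
import cv2,numpy as np
for n in("top","side"):
    p,d=optics.camera(n); cv2.imwrite(f"pics/{n}1.png",p[:,:,::-1]); np.save(f"{n}.npy",d)
    c=optics.calibration(n); print(n,np.round(c["camera_matrix"],1).tolist(),np.round(c["R"],3).tolist(),np.round(c["t"]))
print(manip.read_state())
E
```

```text
top [[516.6, 0.0, 277.6], [0.0, 516.6, 212.2], [0.0, 0.0, 1.0]] [[-0.056, -0.998, -0.002], [-0.975, 0.055, -0.216], [0.215, -0.01, -0.976]] [ -99.  599. 1406.]
side [[400.0, 0.0, 282.6], [0.0, 400.0, 217.2], [0.0, 0.0, 1.0]] [[0.938, -0.346, -0.005], [-0.212, -0.562, -0.8], [0.274, 0.752, -0.6]] [-567.  102. 1091.]
{'clock': 0.1, 'joints': array([ 1.24241168e+00,  3.00417923e-01,  1.52150883e+00, -3.29223023e-05,
        1.32068393e+00, -6.66109468e-02]), 'qd': array([-2.85878799e-05, -1.41063164e-03, -6.96085134e-04, -3.13842998e-04,
        1.80157379e-03,  2.81474956e-04]), 'effort': array([ 4.07457683e-04, -5.32643831e+01, -3.53274000e+01,  7.08956877e-02,
        2.35681218e-02, -5.64030188e-05]), 'eef_pos': array([142.28008532, 531.04185879, 204.94605839]), 'eef_rot': array([-3.14057476e+00, -3.59427299e-05,  2.87982710e+00]), 'wrist_force': array([-0.58912554,  0.41324254,  0.04994821]), 'moment': array([-0.03926079, -0.02956498, -0.04131401]), 'finger_force': 0.0, 'finger_gap': 94.31422710452641}
```

View pics/top1.png

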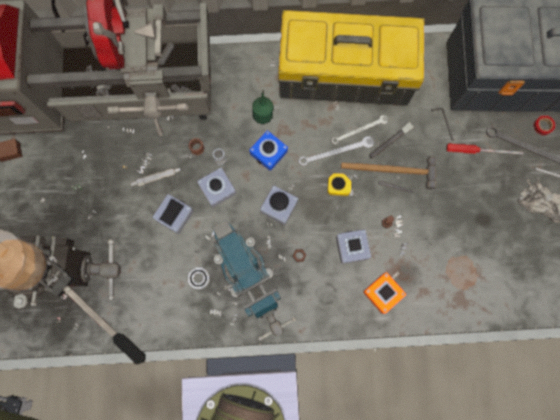

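View pics/side1.png

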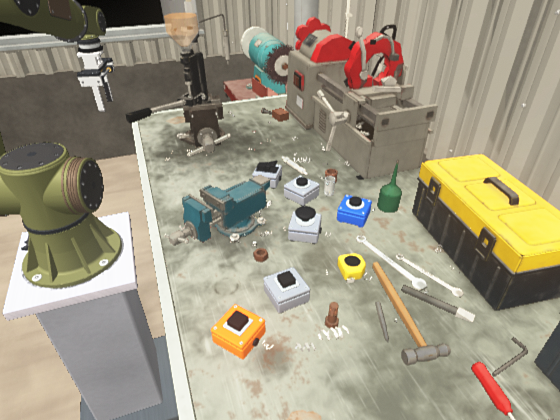

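The top view shows the rocker at about (172,212), round (216,186), mushroom (280,203), key (354,245), blue look-alike (268,150), orange (385,293) and a vise at (245,265). The side view agrees. I'll enlarge and locate them.

```bash
cat > h.py <<'E'
import numpy as np
from cell import optics
def world(n,d):
    c=optics.calibration(n);K=np.array(c["camera_matrix"]);R=np.array(c["R"]);t=np.array(c["t"])
    v,u=np.indices(d.shape);P=np.stack([(u-K[0,2])/K[0,0]*d,(v-K[1,2])/K[1,1]*d,d],-1)
    W=(P-t)@R;W[d<=0]=np.nan;return W
def ray(n,u,v,z):
    c=optics.calibration(n);K=np.array(c["camera_matrix"]);R=np.array(c["R"]);t=np.array(c["t"])
    o=-R.T@t;r=R.T@np.linalg.solve(K,[u,v,1.]);return o+r*(z-o[2])/r[2]
E
python3 - <<'E'
import cv2,numpy as np
from h import *
p=cv2.imread("pics/top1.png");a=cv2.resize(p[150:270,140:260],(400,400),interpolation=cv2.INTER_CUBIC);b=cv2.resize(p[180:300,300:420],(400,400),interpolation=cv2.INTER_CUBIC)
cv2.imwrite("pics/c1.png",np.hstack([a,b]))
s=cv2.imread("pics/side1.png");cv2.imwrite("pics/c2.png",cv2.resize(s[150:310,180:380],(800,640))[:600])
W=world("top",np.load("top.npy"))
for n,u,v,z in[("rocker",172,212,66),("round",216,185,70),("mush",279,202,89),("key",354,245,70)]:
    print(n,ray("top",u,v,z).round(),W[v,u].round())
H=W[...,2]
print("map x10 mm"); 
for v in range(90,350,8): print(v,' '.join('%3.0f'%(H[v,u]) for u in range(4,420,12)))
E
```

```text
rocker [610. 167.  66.] [610. 168.  64.]
round [681.  39.  70.] [681.  39.  72.]
mush [ 616. -138.   89.] [ 617. -138.   86.]
key [ 485. -341.   70.] [ 485. -341.   72.]
map x10 mm
90 269 263 221 153  87  66  62  60  76  60  59 216 214 208  66  71  64 148   3  -4 -10   4  -3  61  66 107  80  87  94  86 101  97 129 109 122
98 229 229 217 156  90 147 156 150 148 149 156 158 203 153 157 156 150  77   3  -3   3  67  71   4  15  21  27  25  36  38  43  55  54  64   2
106 218 214 179 156 150 147 114 121 112 108 103  97 206  86 220 244  79  52  -1   6   4  76  73  -1  -0  -3   1   2   5   2  -5   3  -1   1  -1
114 189 177 133 129  84  66  64  69  60  51  47  40 198 186  27  21  17  11   5  -0   0  66  63  -2   7   0  -3  -1   1   3   1  -0   4  -1   1
122  91  96  90  75  70   6   0   2  -1  -5  -3  -3   0  -5   4  -3  -1  -5  -1  -3   1  -0   4  -4  -4  -1   7  -0  -8  -1  -6  11  -4  -5  -4
130  34  33  23  29  25   3  -1   4   0   5  -1  -2   4  87   5   1  -2   4  -4  -6   5   8   5   3  -2   0   4   8   1   0   3  -3  -3  11  -4
138  -2  -2  -4  -2   6   2  -3   2   1  -1  -1   1   1  
[... 3130 characters left out ...]
   0  -2   2 260  -2  -1  -5  -6   2  -1  -2  -3  -1  -2   9  -6  -2 121  92  -2   3   1  -0  -1   5   1   0   3   0   2  -5
322  -3   1   0   4   1  -1   3   1 265  -1   2   0   2  -0   8   1  -2  -6  -3  -4  -2   1   4  -1  -4  -1  -4   2   0   3  -2   6 nan   2   0
330  -9  -7   1   5   4 nan  -1   3  -1 272   6   0  -3   3   2   1   1   8  -1   1   0   3  -3  77   3   9  -4   0   1  -0   1  -2   3  -3  -3
338  -4   1  -1   1  -1  -0  -2   2   4 280 282  -1  -2   4   0   3   6   1   1  -5  -1   6   1  -1  -1   4  -1   3  -1  -4 -53  -4  -2  -1   1
346   2  -4  -6  -3   2  -3   0  -4   1   3 289 280  -1   1  -2  -3   5  -8   7 -31  -3  -2  -1  -2  -4  -2   3  -2   3   0   1  -1  -1  -2  -4
```

View pics/c1.png

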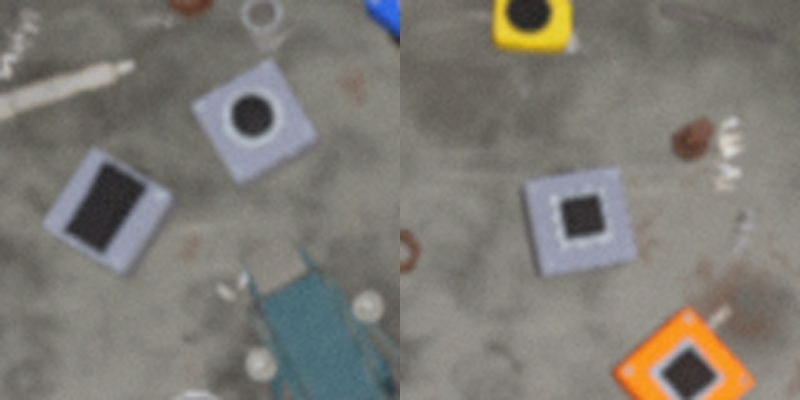

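View pics/c2.png

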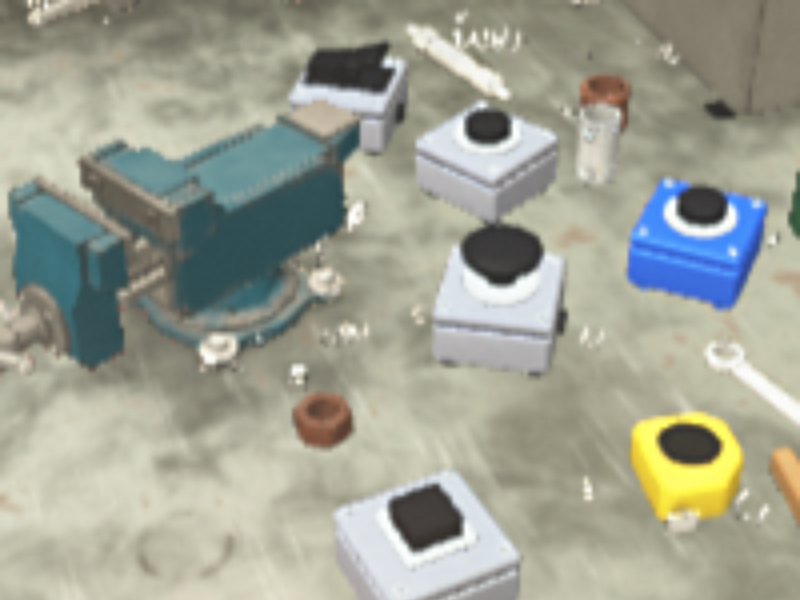

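The crops show the rocker's long axis running from crop (126,172) to (86,242), with the far (upper-right) end raised. The key is at px (354.7,244.5), aligned with its box, and the round button at px (215.9,184.8). A drill press stands on the left. Next I'll get exact poses and obstacle positions.

```bash
python3 - <<'E'
import cv2,numpy as np
from h import *
p=cv2.imread("pics/top1.png");d=np.load("top.npy");W=world("top",d)
g=p.max(2)
for n,u,v,z in[("rocker",172,212,68),("round",216,185,70),("mush",279,202,89),("key",354,245,70)]:
    m=(g<75).astype(np.uint8);k,l=cv2.connectedComponents(m);M=l==l[v,u];vv,uu=np.nonzero(M)
    Q=W[M];Q=Q[np.isfinite(Q[:,2])]
    R=np.array([ray("top",a,b,z)[:2] for a,b in zip(uu,vv)],np.float32)
    print(n,M.sum(),"ray",R.mean(0).round(1),"depth",np.median(Q,0).round(1),"rect",cv2.minAreaRect(R))
    if n=="rocker":
        ax=np.linalg.svd(R-R.mean(0),full_matrices=False)[2][0];ax*=np.sign(ax[0]);print("axis",ax,np.degrees(np.arctan2(ax[1],ax[0])))
        Z=W[vv,uu];s=(Z[:,:2]-R.mean(0))@ax
        for a in range(-36,36,8):
            q=(s>=a)&(s<a+8);print(a,q.sum(),np.nanmean(Z[q,2]).round(1))
    # cover box
    b=(np.linalg.norm(W[...,:2]-np.median(Q,0)[:2],axis=-1)<62)&(W[...,2]>35)
    bv,bu=np.nonzero(b);B=np.array([ray("top",a,c,50)[:2] for a,c in zip(bu,bv)],np.float32);print("  box",cv2.minAreaRect(B))
for u,v in[(4,234),(4,282),(28,250),(40,260),(64,250),(64,282),(112,242),(112,282),(76,258),(76,298),(112,330),(135,346),(150,106),(180,106),(40,98),(245,300)]: print(u,v,W[v,u].round())
H=W[...,2]
c=optics.calibration("side")
S=world("side",(ds:=np.load("side.npy")))
q=(S[...,2]>90)&(S[...,2]<700)&(S[...,0]>100)&(S[...,0]<700)&(S[...,1]>150)&(S[...,1]<700)
P=S[q]
for x in range(100,700,50):print(x,[ (int(np.max(P[k][:,2])) if (k:=((P[:,0]//50*50==x)&(P[:,1]//50*50==y))).any() else 0) for y in range(150,700,50)])
E
```

```text
rocker 287 ray [610.5 169. ] depth [611.1 169.5  69.3] rect ((610.54931640625, 170.19564819335938), (39.061492919921875, 64.6320571899414), 55.39591598510742)
axis [ 0.84939414 -0.5277591 ] -31.85417
-36 20 63.4
-28 35 65.0
-20 34 65.7
-12 36 66.9
-4 34 67.8
4 35 71.4
12 36 71.7
20 41 74.1
28 13 72.7
  box ((609.995849609375, 170.276611328125), (86.9024887084961, 84.11947631835938), 55.71244812011719)
round 95 ray [684.   41.5] depth [684.2  41.8  68.6] rect ((684.5283813476562, 42.03558349609375), (28.75663948059082, 30.019052505493164), 88.15701293945312)
  box ((682.960205078125, 41.51493835449219), (87.48385620117188, 83.48295593261719), 28.275226593017578)
mush 240 ray [ 620.1 -137.8] depth [ 620.5 -138.    85.9] rect ((619.45556640625, -137.12326049804688), (47.90974044799805, 46.349609375), 86.75430297851562)Traceback (most recent call last):
  File "<stdin>", line 17, in <module>
  File "h.py", line 8, in ray
    c=optics.calibration(n);K=np.array(c["camera_matrix"]);R=np.array(c["R"]);t=np.array(c["t"])
ValueError: time passes only in moves, steps and waits
```

```bash
cat > h.py <<'E'
import numpy as np, functools
from cell import optics
@functools.lru_cache
def cal(n):
    c=optics.calibration(n);return [np.array(c[k]) for k in("camera_matrix","R","t")]
def world(n,d):
    K,R,t=cal(n)
    v,u=np.indices(d.shape);P=np.stack([(u-K[0,2])/K[0,0]*d,(v-K[1,2])/K[1,1]*d,d],-1)
    W=(P-t)@R;W[d<=0]=np.nan;return W
def ray(n,u,v,z):
    K,R,t=cal(n);o=-R.T@t;r=R.T@np.linalg.solve(K,[u,v,1.]);return o+r*(z-o[2])/r[2]
E
python3 - <<'E'
import cv2,numpy as np
from h import *
p=cv2.imread("pics/top1.png");W=world("top",np.load("top.npy"));g=p.max(2)
for n,u,v,z in[("key",354,245,70),("round",216,185,70)]:
    m=(g<75).astype(np.uint8);k,l=cv2.connectedComponents(m);vv,uu=np.nonzero(l==l[v,u])
    R=np.array([ray("top",a,b,z)[:2] for a,b in zip(uu,vv)],np.float32);c=R.mean(0)
    b=(np.linalg.norm(W[...,:2]-c,axis=-1)<62)&(W[...,2]>35);bv,bu=np.nonzero(b);B=np.array([ray("top",a,e,50)[:2] for a,e in zip(bu,bv)],np.float32)
    print(n,c,cv2.minAreaRect(R),"box",cv2.minAreaRect(B))
for u,v in[(4,234),(4,282),(28,250),(40,260),(64,250),(64,282),(112,242),(112,282),(76,298),(112,330),(135,346),(150,106),(180,106),(40,98),(245,300)]: print(u,v,W[v,u].round())
S=world("side",np.load("side.npy"))
q=(S[...,2]>90)&(S[...,2]<900)
P=S[q]
for x in range(0,850,50):print(x,[ (int(np.max(P[k][:,2])) if (k:=((P[:,0]//50*50==x)&(P[:,1]//50*50==y))).any() else 0) for y in range(100,750,50)])
E
```

```text
key [ 487.06232 -341.83084] ((487.24835205078125, -342.15838623046875), (28.2062931060791, 28.738048553466797), 6.254855155944824) box ((486.5076904296875, -341.8990478515625), (84.33292388916016, 85.38871765136719), 6.458888053894043)
round [683.97473   41.471127] ((684.5283813476562, 42.03558349609375), (28.75663948059082, 30.019052505493164), 88.15701293945312) box ((682.960205078125, 41.51493835449219), (87.48385620117188, 83.48295593261719), 28.275226593017578)
4 234 [470. 378. 565.]
4 282 [382. 375. 560.]
28 250 [444. 350. 528.]
40 260 [429. 345. 488.]
64 250 [496. 419. 193.]
64 282 [410. 397. 240.]
112 242 [522. 317. 129.]
112 282 [419. 330.  82.]
76 298 [369. 362. 252.]
112 330 [289. 269. 272.]
135 346 [250. 211. 288.]
150 106 [872. 195. 208.]
180 106 [854. 109. 238.]
40 98 [938. 516. 156.]
245 300 [355. -25.  -6.]
0 [567, 556, 544, 525, 511, 0, 0, 0, 0, 0, 0, 0, 0]
50 [599, 591, 580, 525, 501, 485, 463, 347, 386, 0, 0, 0, 0]
100 [0, 557, 584, 576, 568, 558, 552, 442, 446, 302, 0, 0, 0]
150 [0, 0, 0, 0, 0, 537, 541, 528, 515, 347, 347, 0, 0]
200 [0, 295, 293, 0, 0, 0, 0, 0, 504, 0, 0, 0, 0]
250 [0, 0, 287, 283, 0, 0, 0, 0, 0, 0, 0, 0, 0]
300 [0, 0, 0, 267, 265, 0, 0, 0, 0, 0, 0, 0, 0]
350 [0, 0, 0, 0, 547, 547, 539, 194, 136, 0, 0, 0, 0]
400 [0, 0, 0, 0, 547, 546, 391, 243, 138, 0, 0, 0, 0]
450 [0, 0, 0, 0, 534, 544, 389, 423, 457, 0, 0, 0, 0]
500 [0, 0, 0, 0, 131, 180, 196, 196, 457, 457, 0, 147, 150]
550 [0, 0, 0, 0, 0, 0, 0, 0, 0, 457, 456, 0, 0]
600 [0, 0, 0, 0, 0, 0, 0, 0, 0, 0, 455, 0, 0]
650 [0, 0, 0, 0, 0, 0, 0, 0, 0, 0, 0, 0, 0]
700 [0, 0, 0, 0, 0, 0, 0, 0, 0, 0, 0, 0, 0]
750 [0, 0, 0, 0, 0, 0, 0, 0, 0, 0, 0, 0, 0]
800 [239, 200, 194, 251, 0, 0, 0, 0, 0, 0, 0, 0, 0]
```

```bash
python3 -m crank '[[0,0,-20,-25,0,0,0],[0,0,-40,-60,0,0,-0.1],[0,0,-65,-95,0,0,-0.2],[0,0,-90,-130,0,0,-0.3],[0,0,-120,-160,0,0,-0.4],[0,0,-150,-185,0,0,-0.5],[0,0,-180,-205,0,0,-0.6],[0,0,-205,-215,0,0,-0.6],[0,0,-220,-215,0,0,-0.6],[0,0,-220,-215,0,0,-0.6]]' 20
```

```text
clock: 1.1
eef_pos: [85.1, 317.8, 421.1]
eef_rot: [3.14, 0.001, -2.804]
wrist_force: [-0.0, 0.5, 0.8]
finger_gap: 17.3
finger_force: 0.0
```

```bash
python3 - <<'E'
import numpy as np
from cell import manip
s=manip.read_state();p=s["eef_pos"];y=s["eef_rot"][2];print(s["joints"].round(2))
X=np.array([np.cos(y),np.sin(y)]);Y=np.array([np.sin(y),-np.cos(y)])
for a in range(69,14,-6):
    w=329*np.array([np.cos(np.radians(a)),np.sin(np.radians(a))])-p[:2];print(a,round(w@X),round(w@Y))
E
```

```text
[ 1.2  -0.28  1.62 -0.    1.8  -0.71]
69 -27 -21
63 -52 -45
57 -75 -71
51 -94 -99
45 -111 -129
39 -124 -161
33 -134 -194
27 -140 -228
21 -143 -262
15 -142 -297
```

```bash
python3 -m crank '[[0,-27,-21,0,0,0,0],[0,-52,-45,0,0,0,0],[0,-75,-71,0,0,0,0],[0,-94,-99,0,0,0,0],[0,-111,-129,0,0,0,0],[0,-124,-161,0,0,0,0],[0,-134,-194,0,0,0,0],[0,-140,-228,0,0,0,0],[0,-143,-262,0,0,0,0],[0,-142,-297,0,0,0,0]]'; cat > go.py <<'E'
import sys,numpy as np
from cell import manip
s=manip.read_state();p=s["eef_pos"];y=s["eef_rot"][2];t=list(map(float,sys.argv[1:]))
X=np.array([np.cos(y),np.sin(y)]);Y=np.array([np.sin(y),-np.cos(y)]);w=np.array(t[:2])-p[:2]
d=(np.radians(t[3])-y+np.pi)%(2*np.pi)-np.pi
print("at",p.round(1),s["eef_rot"].round(3),"gap",s["finger_gap"].round(1),"j",s["joints"].round(2),"F",s["wrist_force"].round(1))
print("shift",(w@X).round(1),(w@Y).round(1),(p[2]-t[2]).round(1),"rotz",-d.round(3))
E
python3 go.py 630 157 150 146
```

```text
clock: 2.1
eef_pos: [319.0, 84.5, 419.7]
eef_rot: [3.141, -0.002, -2.803]
wrist_force: [1.3, 0.5, -0.2]
finger_gap: 0.4
finger_force: 0.0Traceback (most recent call last):
  File "go.py", line 6, in <module>
    print("at",p.round(1),s["eef_rot"].round(3),"gap",s["finger_gap"].round(1),"j",s["joints"].round(2),"F",s["wrist_force"].round(1))
                                                      ^^^^^^^^^^^^^^^^^^^^^
AttributeError: 'float' object has no attribute 'round'
```

```bash
sed -i 's/s\["finger_gap"\].round(1)/round(s["finger_gap"],1)/' go.py; python3 go.py 630 156 150 146
```

```text
at [319.   84.5 419.7] [ 3.141e+00 -2.000e-03 -2.803e+00] gap 0.4 j [ 0.15 -0.28  1.62  0.    1.8  -1.76] F [ 1.3  0.5 -0.2]
shift -317.1 -35.8 269.7 rotz 0.932
```

```bash
python3 -m crank '[[0,-32,-4,20,0,0,0.09],[0,-64,-7,45,0,0,0.19],[0,-96,-11,70,0,0,0.28],[0,-128,-14,100,0,0,0.37],[0,-160,-18,130,0,0,0.47],[0,-192,-22,160,0,0,0.56],[0,-224,-25,190,0,0,0.65],[0,-256,-29,220,0,0,0.75],[0,-288,-32,245,0,0,0.84],[0,-317,-36,270,0,0,0.932]]'; python3 -m crank '[[0,0,0,0,0,0,0],[0,0,0,0,0,0,0]]';python3 go.py 630 156 90 146; python3 - <<'E'
import cv2
from cell import optics
p,d=optics.camera("side");cv2.imwrite("pics/s2.png",cv2.resize(p[100:260,200:400,::-1],(800,640),interpolation=cv2.INTER_CUBIC)[:600])
E
```

```text
clock: 3.1
eef_pos: [630.2, 157.4, 147.3]
eef_rot: [-3.14, -0.002, 2.544]
wrist_force: [0.1, -0.7, 1.0]
finger_gap: 0.7
finger_force: 0.0
clock: 3.3
eef_pos: [628.7, 157.0, 148.4]
eef_rot: [-3.139, -0.002, 2.549]
wrist_force: [0.2, -0.6, 0.7]
finger_gap: 0.5
finger_force: 0.0
at [628.7 157.  148.4] [-3.139e+00 -2.000e-03  2.549e+00] gap 0.5 j [ 0.19  0.57  1.28  0.    1.3  -0.79] F [ 0.2 -0.6  0.7]
shift -1.6 -0.1 58.4 rotz 0.001
```

View pics/s2.png

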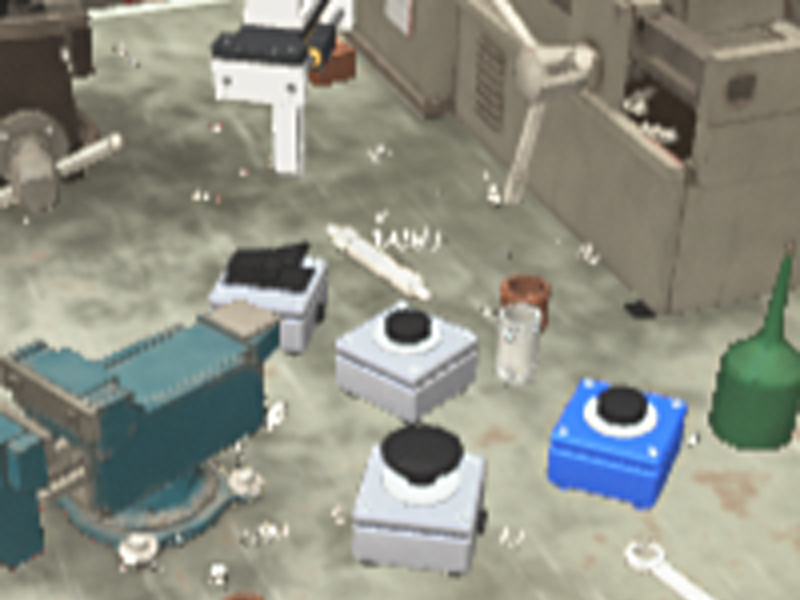

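The closed fingers at crop (290,170) hang above the rocker's raised end, crop (290,255). I'll descend and press.

```bash
python3 -m crank '[[0,0,0,12,0,0,0],[0,0,0,25,0,0,0],[0,0,0,38,0,0,0],[0,0,0,50,0,0,0],[0,0,0,60,0,0,0],[0,0,0,66,0,0,0],[0,0,0,71,0,0,0],[0,0,0,75,0,0,0],[0,0,0,78,0,0,0],[0,0,0,80,0,0,0]]'; python3 -m crank '[[0,0,0,2,0,0,0],[0,0,0,4,0,0,0],[0,0,0,4,0,0,0]]'
```

```text
clock: 4.35
eef_pos: [629.2, 156.9, 70.7]
eef_rot: [3.141, 0.001, 2.548]
wrist_force: [1.8, -1.2, 2.7]
finger_gap: 0.4
finger_force: 1.4
clock: 4.65
eef_pos: [629.6, 156.8, 67.7]
eef_rot: [3.14, 0.002, 2.548]
wrist_force: [0.3, -2.3, 10.2]
finger_gap: 0.3
finger_force: 4.9
```

```bash
python3 -m crank '[[0,0,0,1,0,0,0],[0,0,0,2,0,0,0],[0,0,0,2,0,0,0]]'; python3 -m crank '[[0,0,0,1,0,0,0],[0,0,0,2,0,0,0],[0,0,0,2,0,0,0]]'; python3 - <<'E'
import cv2
from cell import optics
p,d=optics.camera("side");cv2.imwrite("pics/s3.png",cv2.resize(p[130:210,230:330,::-1],(700,560),interpolation=cv2.INTER_CUBIC))
E
```

```text
clock: 4.95
eef_pos: [629.8, 156.8, 67.3]
eef_rot: [3.14, 0.002, 2.548]
wrist_force: [-4.8, -4.2, 23.6]
finger_gap: 0.5
finger_force: 11.0
clock: 5.25
eef_pos: [630.1, 156.8, 66.9]
eef_rot: [3.139, 0.003, 2.548]
wrist_force: [-11.0, -5.6, 36.2]
finger_gap: 0.3
finger_force: 17.2
```

View pics/s3.png

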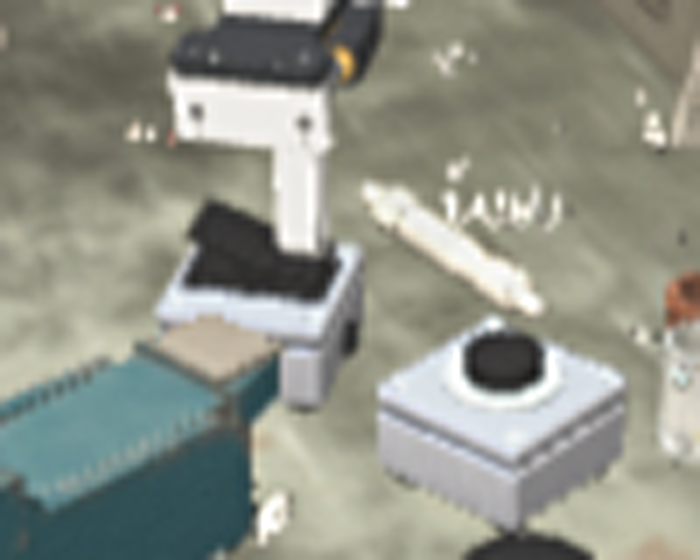

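The rocker's right end is now fully down with the left end raised, and the force rose against the stop. I'll lift and go to the key.

```bash
python3 -m crank '[[0,0,0,-10,0,0,0],[0,0,0,-30,0,0,0],[0,0,0,-60,0,0,0],[0,0,0,-95,0,0,0],[0,0,0,-130,0,0,0],[0,0,0,-155,0,0,0],[0,0,0,-165,0,0,0],[0,0,0,-165,0,0,0]]'; python3 go.py 487 -342 150 96.4
```

```text
clock: 6.1
eef_pos: [629.0, 157.1, 228.0]
eef_rot: [3.141, 0.001, 2.548]
wrist_force: [0.6, 0.1, -0.8]
finger_gap: 0.6
finger_force: 0.0
at [629.  157.1 228. ] [3.141e+00 1.000e-03 2.548e+00] gap 0.6 j [ 0.19  0.51  1.18  0.    1.45 -0.79] F [ 0.6  0.1 -0.8]
shift -161.5 -493.1 78.0 rotz 0.865
```

```bash
python3 -m crank '[[0,-10,-30,0,0,0,0],[0,-22,-68,0,0,0,0.1],[0,-36,-110,0,0,0,0.2],[0,-50,-153,0,0,0,0.3],[0,-64,-196,0,0,0,0.4],[0,-78,-239,0,0,0,0.5],[0,-92,-281,0,0,0,0.6],[0,-106,-324,0,0,0,0.7],[0,-119,-363,0,0,0,0.8],[0,-130,-395,0,0,0,0.865]]'; python3 go.py 487 -342 150 96.4
```

```text
clock: 7.1
eef_pos: [514.2, -244.9, 225.3]
eef_rot: [-3.139, -0.002, 1.678]
wrist_force: [0.5, 0.3, 0.0]
finger_gap: 0.5
finger_force: 0.0
at [ 514.2 -244.9  225.3] [-3.139e+00 -2.000e-03  1.678e+00] gap 0.5 j [-0.51  0.33  1.43  0.    1.38 -0.62] F [0.5 0.3 0. ]
shift -93.6 -37.4 75.3 rotz -0.005
```

```bash
python3 -m crank '[[0,-20,-8,10,0,0,0],[0,-50,-21,30,0,0,0],[0,-78,-32,50,0,0,0],[0,-95,-39,75,0,0,0],[0,-95,-39,95,0,0,0],[0,-95,-39,115,0,0,0],[0,-95,-39,125,0,0,0],[0,-95,-39,125,0,0,0]]'; python3 go.py 487 -342 60 96.4;  python3 - <<'E'
import cv2
from cell import optics
p,d=optics.camera("side");cv2.imwrite("pics/s4.png",cv2.resize(p[150:310,180:380,::-1],(750,600),interpolation=cv2.INTER_CUBIC))
E
```

```text
clock: 7.9
eef_pos: [486.6, -341.2, 100.1]
eef_rot: [-3.139, -0.003, 1.683]
wrist_force: [0.0, 0.1, -0.1]
finger_gap: 0.5
finger_force: 0.0
at [ 486.6 -341.2  100.1] [-3.139e+00 -3.000e-03  1.683e+00] gap 0.5 j [-0.67  0.5   1.5   0.    1.15 -0.79] F [ 0.   0.1 -0.1]
shift -0.9 0.3 40.1 rotz 0.0
```

View pics/s4.png

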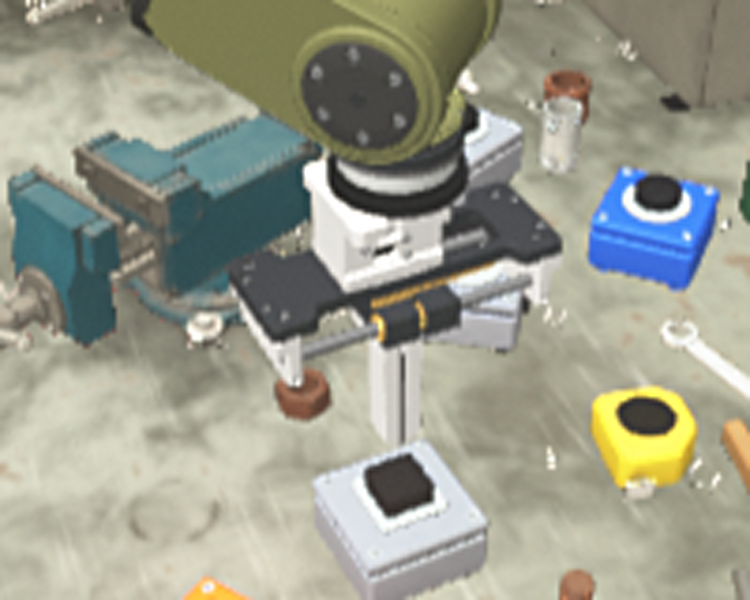

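Fingers hang just above the key (key at crop (400,485)). Pressing.

```bash
python3 -m crank '[[0,0,0,8,0,0,0],[0,0,0,16,0,0,0],[0,0,0,23,0,0,0],[0,0,0,28,0,0,0],[0,0,0,31,0,0,0],[0,0,0,33,0,0,0],[0,0,0,35,0,0,0],[0,0,0,37,0,0,0],[0,0,0,38,0,0,0],[0,0,0,38,0,0,0]]'; python3 -m crank '[[0,0,0,1,0,0,0],[0,0,0,2,0,0,0],[0,0,0,3,0,0,0],[0,0,0,3,0,0,0]]'
```

```text
clock: 8.95
eef_pos: [487.6, -342.0, 64.4]
eef_rot: [3.141, 0.0, 1.683]
wrist_force: [0.1, -0.8, -0.4]
finger_gap: 0.4
finger_force: 0.0
clock: 9.35
eef_pos: [487.7, -342.1, 62.2]
eef_rot: [3.141, 0.001, 1.683]
wrist_force: [-3.9, 3.1, 10.1]
finger_gap: 0.6
finger_force: 5.0
```

```bash
python3 -m crank '[[0,0,0,1,0,0,0],[0,0,0,2,0,0,0],[0,0,0,2,0,0,0]]';python3 -m crank '[[0,0,0,1,0,0,0],[0,0,0,2,0,0,0],[0,0,0,2,0,0,0]]'; python3 -m crank '[[0,0,0,-10,0,0,0],[0,0,0,-30,0,0,0],[0,0,0,-60,0,0,0],[0,0,0,-95,0,0,0],[0,0,0,-130,0,0,0],[0,0,0,-155,0,0,0],[0,0,0,-165,0,0,0],[0,0,0,-165,0,0,0]]';  python3 - <<'E'
import cv2,numpy as np
from cell import optics
p,d=optics.camera("side");cv2.imwrite("pics/s5.png",cv2.resize(p[250:320,250:320,::-1],(560,560),interpolation=cv2.INTER_CUBIC))
E
python3 go.py 684 42 150 118
```

```text
clock: 9.65
eef_pos: [487.9, -342.3, 61.9]
eef_rot: [3.14, 0.001, 1.683]
wrist_force: [-10.8, 7.6, 28.1]
finger_gap: 0.8
finger_force: 13.8
clock: 9.95
eef_pos: [488.1, -342.4, 61.7]
eef_rot: [3.14, 0.002, 1.683]
wrist_force: [-16.8, 12.9, 45.1]
finger_gap: 0.1
finger_force: 22.6
clock: 10.75
eef_pos: [487.8, -342.2, 223.0]
eef_rot: [3.14, 0.001, 1.683]
wrist_force: [0.6, -0.4, 0.7]
finger_gap: 0.4
finger_force: 0.0
at [ 487.4 -341.9  221.5] [-3.141 -0.     1.683] gap 0.4 j [-0.67  0.39  1.36  0.    1.39 -0.79] F [ 0.3  0.6 -0.8]
shift 359.6 238.3 71.5 rotz -0.377
```

View pics/s5.png

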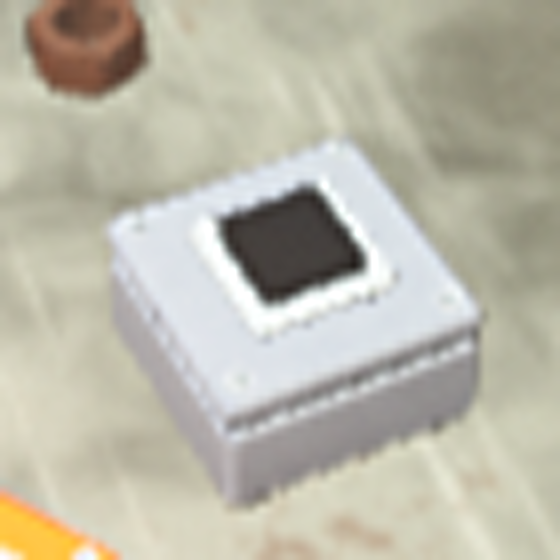

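The key is flush in its frame (crop (290,245)), and the nut hasn't moved. On to the round button, no turn needed.

```bash
python3 -m crank '[[0,25,17,0,0,0,0],[0,61,40,0,0,0,0],[0,101,67,0,0,0,0],[0,141,93,0,0,0,0],[0,181,120,0,0,0,0],[0,221,146,0,0,0,0],[0,261,173,0,0,0,0],[0,301,200,0,0,0,0],[0,335,222,0,0,0,0],[0,360,238,0,0,0,0]]'; python3 -m crank '[[0,0,0,0,0,0,0],[0,0,0,25,0,0,0],[0,0,0,55,0,0,0],[0,0,0,85,0,0,0],[0,0,0,105,0,0,0],[0,0,0,120,0,0,0],[0,0,0,120,0,0,0],[0,0,0,120,0,0,0]]'; python3 go.py 684 42 60 96.4
```

```text
clock: 11.8
eef_pos: [684.0, 45.0, 219.6]
eef_rot: [-3.138, -0.0, 1.684]
wrist_force: [-0.1, 0.3, 0.6]
finger_gap: 0.6
finger_force: 0.0
clock: 12.6
eef_pos: [683.9, 42.0, 102.8]
eef_rot: [3.141, 0.0, 1.683]
wrist_force: [-0.6, -0.0, 0.9]
finger_gap: 0.5
finger_force: 0.0
at [683.9  42.  102.8] [3.141 0.    1.683] gap 0.5 j [ 0.01  0.69  1.19 -0.    1.26 -0.1 ] F [-0.6 -0.   0.9]
shift -0.1 0.1 42.8 rotz 0.0
```

```bash
python3 -m crank '[[0,0,0,10,0,0,0],[0,0,0,19,0,0,0],[0,0,0,27,0,0,0],[0,0,0,32,0,0,0],[0,0,0,36,0,0,0],[0,0,0,38,0,0,0],[0,0,0,40,0,0,0],[0,0,0,42,0,0,0],[0,0,0,43,0,0,0],[0,0,0,43,0,0,0]]'; python3 -m crank '[[0,0,0,0,0,0,0],[0,0,0,0,0,0,0]]'
```

```text
clock: 13.6
eef_pos: [684.0, 42.4, 61.7]
eef_rot: [3.141, 0.0, 1.683]
wrist_force: [-10.7, 0.1, 18.0]
finger_gap: 0.1
finger_force: 9.5
clock: 13.8
eef_pos: [684.0, 42.4, 61.7]
eef_rot: [3.141, 0.0, 1.683]
wrist_force: [-11.9, 0.1, 18.2]
finger_gap: 0.6
finger_force: 9.5
```

```bash
python3 - <<'E'
import cv2
from cell import optics
p,d=optics.camera("side");cv2.imwrite("pics/s6.png",cv2.resize(p[150:310,180:380,::-1],(750,600),interpolation=cv2.INTER_CUBIC))
E
```

```text
(no output)
```

View pics/s6.png

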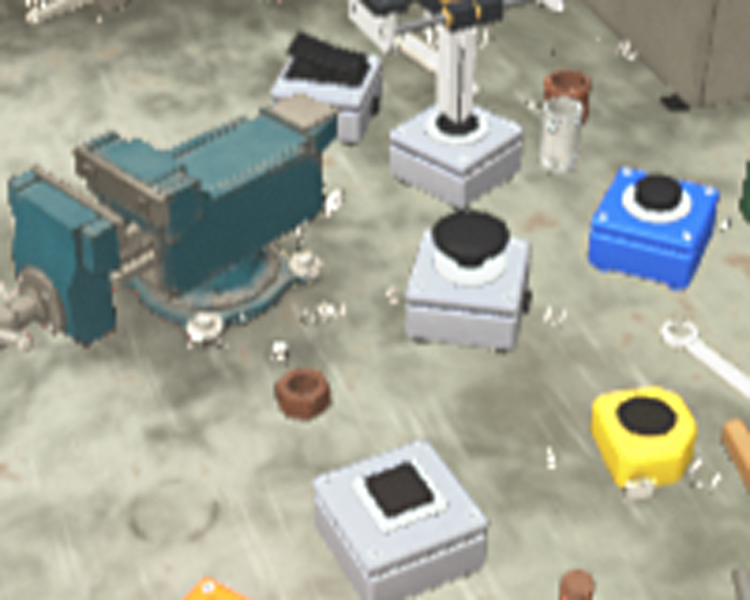

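The rocker is on (325,60), the key is in (400,490), the fingers hold the round button down (458,125), and the mushroom stop is up (470,240).

```bash
python3 -c "
from cell import manip
print(manip.sign_off())"
```

```text
the job is handed in; nothing more can be done
None
```

I handed the job in at about 14 s with the rocker on, the key in and the round button held down at about 18 N; the last picture showed the mushroom stop up and no station or loose part in view visibly moved, but the hand-in returned no verdict.

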